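# Shut down the bench mill at its switch console

### The arm

A 7-joint arm with a two-finger parallel gripper is mounted at the origin on the work surface. World frame = base frame: x ahead of the robot, y to its left, z up, the work surface at z = 0. Lengths are in m, angles in degrees, forces in N, time in s.
With the tool pointing down it reaches from about 0.425 to 0.875 m from the base axis. Payload 4.7 kg.
Tool frame: the origin (TCP) lies between the finger pads; the fingertips stand 19 mm ahead of it and the grasp point (between the pads) is the TCP; x points along the fingers, z is the direction in which the jaws open and shut, and the axes are right-handed (so a half turn about x gives the same grasp; the last joint's range is limited). The gripper opens to 87 mm and grips with 3 to 60 N. Pads are 19 mm wide; open, the fingers measure 117 mm over their backs; the gripper's body (75 mm by 190 mm) begins 51 mm behind the grasp point.
Start: joints at [76.266, 18.392, -4.016, 83.108, 1.295, 78.541, -3.26], TCP at [0.163, -0.629, 0.242] pointing down, gripper open.
Joint ranges: [-163.93, 163.93], [-17.29, 119.83], [-79.2, 71.16], [3.27, 140.29], [-89.18, 269.18], [5.43, 117.66], [-154.24, 154.24]. Speed limits (degrees/s): [147.25, 147.25, 180, 180, 180, 180, 180].

### API

Orientations are given as [roll, pitch, yaw] about the fixed x, y, z axes, in that order (R = Rz(yaw) Ry(pitch) Rx(roll)).
In Python, from cell import monitor, read_camera, camera_model, env, regions_of gives the robot as it stands. The module is installed in compiled form; this text tells all that it offers.
- The arm moves only by the tool step_arm, never from a script. Its argument "deltas" is a list of rows, each a list of 5 numbers: the gripper's target within -1 to 1 (fully open at 1, half-way at 0, shut at -1), then the shift along the tool's x, y, z in m, then the turn about the tool's x in degrees. A call has 1 to 12 rows; each row is the pose to reach, as a shift and turn from the pose commanded when the call began, along the tool's axes at that moment; what a row does not reach only later rows make up. A row lasts 1/8 s, in which the tool goes at most 62.5 mm and 10.7 degrees, less where a joint would pass 70% of its speed; a pose out of reach is approached as far as the arm can. A call with a gripper value outside its range is refused whole. The fingers move at their own pace and stop on an object; "newtons" is the grip in N (left out, the last holds). Time passes only in rows, so rows that repeat a pose let the fingers close. It gives the time, the measured TCP pose, the force and the opening at its end, in the units of the state.
- monitor.get_obs(): the state, without advancing time (a new reading comes with each control period).
- read_camera(name): name is "scene" or "top" or "wrist"; returns (picture, depth): 480x640x3 uint8, red, green, blue; 480x640 float32, m along the optical axis (not along the pixel's ray), 0 where there is no reading.
- camera_model(name): a dict with "fx", "fy", "cx", "cy" (pixels), "xyz" and "attitude" of the camera in the world. Camera axes: x right, y down, z forward; pixel columns grow to the right and rows downward; lengths in m; the calibration is good to about 2 mm. A picture is of the moment at which its call begins: read the wrist's pose just before it. camera_model takes no time and is no camera call; for the wrist camera it gives the pose at the moment of the call.
- env.sign_off(): hands the job in, once; it reports no verdict.
Trained networks look in the newest picture that a camera, given by its name, has taken for a name from the list of things; names that differ only in an ending like _2 or _b are one class to them, and where a whole thing is asked for, a point or a joint stands for the part that bears it (a point fixed in the world has none). Each returns a list of dicts, best first, with "p" (0 to 1); they miss things now and then, are a little off and sometimes report something else, mostly with a low value. They report only what shows in the picture. A call takes as long as a camera call.
- regions_of(camera, thing): "pixels" (480x640 bool, what is visible of it) and "pixel" ([column, row] in pixels, amid what is visible of it).
The state is a dict: "time_s": time; "qpos": joint angles; "joint_velocities": joint speeds; "effort": joint torques, N m; "tool_pos": TCP position; "tool_rot": TCP orientation; "force": force on the tool from outside, world axes, zero at the start; "wrist_torque": the same for the moment, N m; "grip_width": finger opening in m.
Only numpy, scipy, OpenCV 4.12 (cv2) and the standard library are available. Lean on these libraries where they do the work, as an engineer would, in place of code of your own. Each camera call takes 0.05 s, during which the arm holds its last target. There are 200 camera calls.

### The job

The cut is finished, so shut the mill down the proper way: with a fingertip lightly tap the three stop buttons on its switch console, first the feed (left), then the spindle (middle), then the coolant (right), so that each one clicks in and stays in before you go to the next. Do not press the emergency stop, and pick nothing up: the collet, collet chuck and spanner around the console stay where they are.

Things in the scene. Friction and masses are not known exactly. Their poses are not given: they have to be found in the camera images.
- console: The mill's switch console, fixed: a cream sloping box 150 mm deep (x, away from the robot at yaw 0), 340 mm wide (y, left); origin: centre of its underside. Top panel 50 mm high at the front (-x), 76 mm at the rear. On it, left to right: feed, spindle and coolant starters 75 mm apart (plain black buttons, stop in front, start 58 mm behind it), then a red emergency stop.
- feed_stop_top (a point): Centre of the top of the feed starter's stop button (the left-hand one seen from the robot, at the end far from the emergency stop): a round black button with a 30 mm head, 22 mm tall over the panel when out, in the front row. The point's z axis points out of the panel (10 degrees off vertical, towards the console's front); the button goes in along -z.
- feed_stop (a joint): How far the feed stop button is in: 0 out (running), 0.006 m fully in (stopped). It resists with up to about 4 N, snaps over at half travel (3 mm) and then stays in by itself; the linked start button pops out by as much. Pressed on when fully in, its head yields up to 4 mm more on a spring (5 to 13 N), and then no further.
- spindle_stop_top (a point): Centre of the top of the spindle starter's stop button (the middle one of the three): a round black button with a 30 mm head, 22 mm tall over the panel when out, in the front row. The point's z axis points out of the panel (10 degrees off vertical, towards the console's front); the button goes in along -z.
- spindle_stop (a joint): How far the spindle stop button is in: 0 out (running), 0.006 m fully in (stopped). It resists with up to about 4 N, snaps over at half travel (3 mm) and then stays in by itself; the linked start button pops out by as much. Pressed on when fully in, its head yields up to 4 mm more on a spring (5 to 13 N), and then no further.
- coolant_stop_top (a point): Centre of the top of the coolant starter's stop button (the right-hand one seen from the robot, next to the emergency stop): a round black button with a 30 mm head, 22 mm tall over the panel when out, in the front row. The point's z axis points out of the panel (10 degrees off vertical, towards the console's front); the button goes in along -z.
- coolant_stop (a joint): How far the coolant stop button is in: 0 out (running), 0.006 m fully in (stopped). It resists with up to about 4 N, snaps over at half travel (3 mm) and then stays in by itself; the linked start button pops out by as much. Pressed on when fully in, its head yields up to 4 mm more on a spring (5 to 13 N), and then no further.
- estop_top (a point): Centre of the top of the emergency stop, a red mushroom head 40 mm across, 38 mm tall over the panel, on a yellow disc at the right end of the console, 90 mm from the coolant stop button sideways. Not to be pressed.
- estop (a joint): How far the emergency stop is pressed: 0 out, 0.006 m fully in. It must stay out.
- collet: A loose steel spring collet standing near the console, 21 mm across, 31.5 mm tall, tapering to the foot; origin at the centre of its underside. To be left alone.
- chuck: A loose dark steel collet chuck standing on its nut near the console, 34 mm across at the foot, 20 mm shank upwards, 84 mm tall; origin at the centre of its underside. To be left alone.
- spanner: A loose hook spanner lying to the right of the console, 213 mm long along its x (red handle at -x, hook at +x), 10 mm thick; origin at its underside, 85 mm from the handle's end. To be left alone.

How it is judged (in metres and radians):
On the way, in this order (a step that is already met when the one before it is completed fails the run):
1. the feed stop button is in while spindle and coolant still run (value of joint feed_stop above 0.0045 m and value of joint each of spindle_stop, coolant_stop below 0.0015 m), for 0.1 s.
2. the spindle stop button is in too, while the coolant still runs (value of joint each of feed_stop, spindle_stop above 0.0045 m and value of joint coolant_stop below 0.0015 m), for 0.1 s.
3. the coolant stop button is in as well (value of joint each of feed_stop, spindle_stop, coolant_stop above 0.0045 m), for 0.1 s.
At the end, for the whole second after the job is handed in: All three stop buttons are in and stay in (more than 4.5 mm of their 6 mm), the emergency stop is out (less than 2 mm), and the loose things are at rest (all of step 3 and value of joint estop below 0.002 m and linear speed of each of collet, chuck, spanner below 0.02 m/s); the robot touches nothing.
It fails at once if the spindle is stopped while the feed still runs (value of joint spindle_stop above 0.003 m and value of joint feed_stop below 0.003 m).
It fails at once if the coolant is stopped while the feed or the spindle still runs (value of joint coolant_stop above 0.003 m and value of joint any of spindle_stop, feed_stop below 0.003 m).
It fails at once if the emergency stop is pressed (2 mm or more) (value of joint estop above 0.002 m).
It fails at once if the console or a button on it is pressed harder than 25 N (contact force between any of the fingers, the arm and console above 25 N).
It fails at once if the collet, chuck or spanner is moved (more than 15 mm), tipped or picked up (distance of any of collet, chuck, spanner from where it was at the start of the episode above 0.015 m or angle between any of collet, chuck, spanner's own z axis and vertical above 0.35 rad).
It also fails if it takes over 38 s, if anything falls off the work surface, if the arm or the gripper's body presses on something with over 40 N, if the wrist force passes 120 N, or if a joint passes its speed limit or range.

## Working session

There is one attempt and no reset: what is moved stays moved. The work goes in short steps, Python scripts to look and compute and a tool call to move; the robot and the scene stay as the last step left them, time stands still between calls to the robot, and variables do not carry over. Pictures are saved under pics/ and viewed, about 8 in all and at most 12, crops included, and the job is handed in when it is done.

Besides the shell and the picture viewer there is one more tool, called as a command line: name --pt "numbers of a row" for each row, then --argument value for the rest. step_arm: Moves the arm, as the interface text tells. Its arguments: {"type":"object","properties":{"deltas":{"type":"array"},"newtons":{"type":"number"}},"required":["deltas"]}

```bash
mkdir -p pics; cat > h.py <<'E'
import numpy as np, cv2
from scipy.spatial.transform import Rotation as R
from cell import monitor, read_camera, camera_model, env, regions_of
def cam(n):
    m=camera_model(n); p,d=read_camera(n); return m,p,d
def rot(a):
    a=np.array(a,float)
    return a if a.shape==(3,3) else R.from_euler('xyz',a,degrees=True).as_matrix()
def world(m,d,u,v):
    u=np.asarray(u);v=np.asarray(v);z=d[v,u]
    c=np.stack([(u-m['cx'])/m['fx']*z,(v-m['cy'])/m['fy']*z,z],-1)
    return c@rot(m['attitude']).T+np.array(m['xyz'])
def save(n,p): cv2.imwrite('pics/'+n+'.png',p[...,::-1])
E
python3 - <<'E'
from h import *
o=monitor.get_obs(); print({k:o[k] for k in('time_s','tool_pos','tool_rot','qpos','force','grip_width')})
ims=[]
for c in('top','scene'):
    m,p,d=cam(c); print(c,m); save(c,p)
    for t in('feed_stop_top','spindle_stop_top','coolant_stop_top','estop_top','console','chuck','collet','spanner'):
        for r in regions_of(c,t)[:4]:
            v,u=np.nonzero(r['pixels']&(d>0)); 
            if len(u): print(t,round(r['p'],2),np.round(r['pixel']),len(u),np.round(np.median(world(m,d,u,v),0),3))
E
```

```text
{'time_s': 0.0, 'tool_pos': array([ 0.16303062, -0.62869459,  0.2404696 ]), 'tool_rot': array([-177.33487875,   89.89156901,  107.20858904]), 'qpos': array([76.26652977, 18.43885712, -4.01569157, 83.17423858,  1.29436824,
       78.54042539, -3.25976318]), 'force': array([ 0.03477407,  0.6845314 , -0.65125397]), 'grip_width': 0.08752773526707039}
top {'fx': 563.3300505246197, 'fy': 563.3300505246197, 'cx': 316.0970774196859, 'cy': 235.77127947190323, 'xyz': array([0.4052045 , 0.02240346, 1.11766992]), 'attitude': array([-172.58441583,    0.7089767 ,  -88.92957709])}
feed_stop_top 0.6 [338. 240.] 205 [ 0.529 -0.001  0.079]
spindle_stop_top 0.5 [379. 242.] 210 [ 0.532 -0.077  0.079]
coolant_stop_top 0.56 [418. 243.] 207 [ 0.533 -0.152  0.08 ]
coolant_stop_top 0.39 [540. 242.] 720 [ 0.545 -0.408  0.011]
estop_top 0.68 [468. 229.] 392 [ 0.559 -0.24   0.098]
console 0.58 [388. 217.] 16118 [ 0.573 -0.105  0.066]
chuck 0.68 [278. 225.] 255 [0.566 0.111 0.038]
collet 0.52 [399. 287.] 77 [ 0.448 -0.128  0.032]
spanner 0.57 [543. 244.] 881 [ 0.544 -0.406  0.01 ]
scene {'fx': 580.2518310748533, 'fy': 580.2518310748533, 'cx': 324.46882078056836, 'cy': 239.71893217584173, 'xyz': array([0.99335592, 0.43408235, 1.06756988]), 'attitude': array([-1.47986036e+02, -4.13577217e-04,  1.33496668e+02])}
feed_stop_top 0.44 [324. 234.] 132 [0.532 0.001 0.076]
spindle_stop_top 0.5 [299. 212.] 142 [ 0.535 -0.074  0.076]
coolant_stop_top 0.54 [274. 192.] 125 [ 0.535 -0.149  0.076]
estop_top 0.47 [237. 174.] 227 [ 0.564 -0.236  0.095]
console 0.9 [276. 234.] 12395 [ 0.593 -0.072  0.062]
console 0.36 [325. 237.] 147 [0.533 0.001 0.076]
chuck 0.76 [352. 292.] 411 [0.578 0.12  0.033]
collet 0.57 [312. 193.] 100 [ 0.452 -0.125  0.025]
spanner 0.6 [194. 153.] 483 [ 0.55  -0.413  0.007]
spanner 0.57 [314. 192.] 71 [ 0.452 -0.124  0.027]
```

View picture.

View pics/top.png

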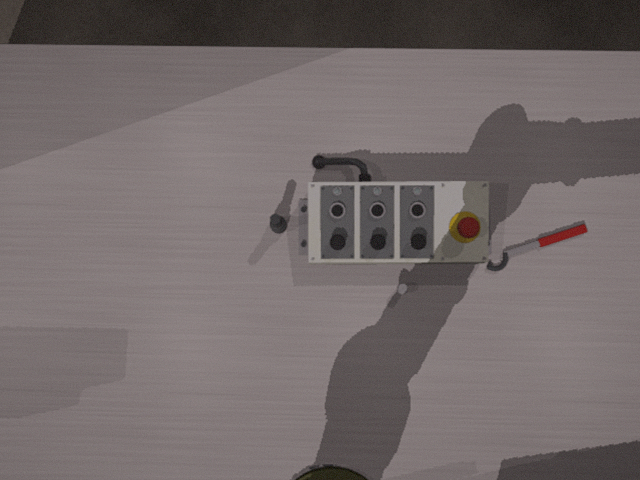

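```bash
python3 - <<'E'
from h import *
o=monitor.get_obs(); print(o['time_s']);T=rot(o['tool_rot']);print(T.round(3))
yaw=np.degrees(np.arctan2(T[1,2],T[0,2]));print('jaw az',yaw)
p=np.array(o['tool_pos'])
a=np.radians(-1) # console yaw guess printed below
A=np.array([.529,-.001]);B=np.array([.5335,-.151]);print('row dir az',np.degrees(np.arctan2(*(A-B)[::-1])))
print('delta to above feed',(T.T@(np.array([.530,0,.16])-p)).round(3))
E
```

```text
0.9
[[-0.     0.968  0.251]
 [-0.     0.251 -0.968]
 [-1.    -0.     0.   ]]
jaw az -75.45519956890105
row dir az 91.71835800165545
delta to above feed [ 0.082  0.513 -0.517]
```

step_arm --pt "-1 0.02 0.513 -0.517 12.8" --pt "-1 0.02 0.513 -0.517 12.8" --pt "-1 0.02 0.513 -0.517 12.8" --pt "-1 0.02 0.513 -0.517 12.8" --pt "-1 0.02 0.513 -0.517 12.8" --pt "-1 0.02 0.513 -0.517 12.8" --pt "-1 0.02 0.513 -0.517 12.8" --pt "-1 0.02 0.513 -0.517 12.8" --pt "-1 0.02 0.513 -0.517 12.8" --pt "-1 0.02 0.513 -0.517 12.8" --pt "-1 0.02 0.513 -0.517 12.8" --pt "-1 0.02 0.513 -0.517 12.8" --newtons 10

```text
time_s: 2.4
tool_pos: [0.5309, 0.0034, 0.222]
tool_rot: [115.2, 89.9, 27.1]
force: [0.0, -0.3, -0.6]
grip_width: 0.0005
```

```bash
python3 - <<'E'
from h import *
m,p,d=cam('wrist'); save('w1',p)
for t in('feed_stop_top','spindle_stop_top','coolant_stop_top','estop_top'):
    for r in regions_of('wrist',t)[:4]:
        v,u=np.nonzero(r['pixels']&(d>0)) 
        if len(u):
            w=world(m,d,u,v); print(t,round(r['p'],2),np.round(r['pixel']),len(u),np.round(np.median(w,0),4),np.percentile(w,[2,98],axis=0).round(3).tolist())
o=monitor.get_obs();T=rot(o['tool_rot']);print(o['time_s'],o['tool_pos'],T.round(3),o['force'])
E
```

```text
feed_stop_top 0.83 [323. 230.] 1100 [ 0.5311 -0.0025  0.0771] [[0.516, -0.015, 0.061], [0.543, 0.011, 0.08]]
feed_stop_top 0.23 [511. 232.] 1166 [ 0.534  -0.15    0.0769] [[0.519, -0.165, 0.062], [0.546, -0.138, 0.08]]
spindle_stop_top 0.73 [418. 230.] 1094 [ 0.5324 -0.0759  0.077 ] [[0.518, -0.089, 0.073], [0.545, -0.063, 0.08]]
spindle_stop_top 0.56 [633. 210.] 768 [ 0.557  -0.2253  0.0908] [[0.541, -0.235, 0.073], [0.571, -0.222, 0.096]]
coolant_stop_top 0.96 [512. 230.] 1183 [ 0.5337 -0.1501  0.0768] [[0.519, -0.165, 0.058], [0.546, -0.138, 0.08]]
coolant_stop_top 0.16 [325. 230.] 1068 [ 0.531  -0.0025  0.0771] [[0.516, -0.015, 0.073], [0.543, 0.01, 0.08]]
estop_top 0.71 [630. 207.] 765 [ 0.5569 -0.2252  0.0908] [[0.541, -0.235, 0.073], [0.571, -0.222, 0.096]]
2.65 [ 0.52967188 -0.00074885  0.22138697] [[-0.001  1.     0.03 ]
 [-0.001  0.03  -1.   ]
 [-1.    -0.001  0.001]] [ 0.18716634 -0.05402123  0.03994832]
```

View pics/w1.png

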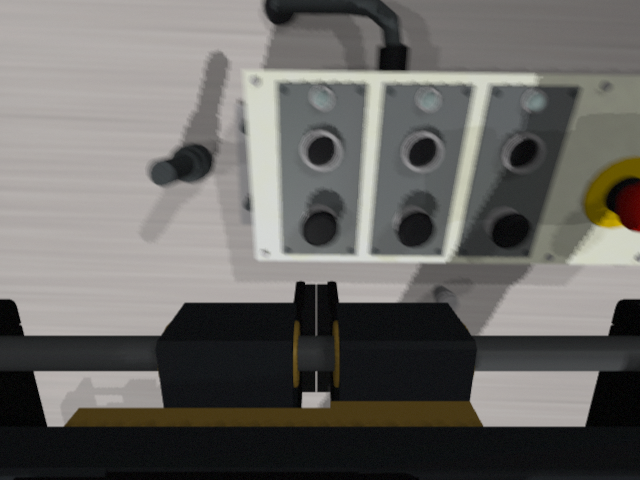

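step_arm --pt "-1 0.04 0.001 0.001 0" --pt "-1 0.08 0.001 0.001 0" --pt "-1 0.105 0.001 0.001 0" --pt "-1 0.115 0.001 0.001 0" --pt "-1 0.116 0.001 0.001 0" --pt "-1 0.116 0.001 0.001 0" --pt "-1 0.116 0.001 0.001 0"

```text
time_s: 3.52
tool_pos: [0.5317, -0.0011, 0.1066]
tool_rot: [73.3, 89.9, -15.0]
force: [0.4, -0.3, -0.2]
grip_width: 0.0007
```

step_arm --pt "-1 0.001 0 0 0" --pt "-1 0.002 0 0 0" --pt "-1 0.003 0 0 0" --pt "-1 0.004 0 0 0" --pt "-1 0.005 0 0 0" --pt "-1 0.006 0 0 0" --pt "-1 0.007 0 0 0" --pt "-1 0.007 0 0 0"

```text
time_s: 4.53
tool_pos: [0.5311, -0.0009, 0.0988]
tool_rot: [61.7, 90.0, -26.6]
force: [-1.2, -0.9, 2.6]
grip_width: 0.0002
```

step_arm --pt "-1 0.001 0 0 0" --pt "-1 0.002 0 0 0" --pt "-1 0.003 0 0 0" --pt "-1 0.004 0 0 0" --pt "-1 0.005 0 0 0" --pt "-1 0.005 0 0 0"

```text
time_s: 5.28
tool_pos: [0.5308, -0.0009, 0.0935]
tool_rot: [-75.1, 90.0, -163.3]
force: [-0.2, 0.3, 1.0]
grip_width: 0.0008
```

step_arm --pt "-1 0.001 0 0 0" --pt "-1 0.002 0 0 0" --pt "-1 0.0025 0 0 0" --pt "-1 0.0025 0 0 0"

```text
time_s: 5.78
tool_pos: [0.5312, -0.0009, 0.0918]
tool_rot: [37.9, 90.0, -50.4]
force: [-3.4, -0.1, 6.9]
grip_width: 0.0004
```

step_arm --pt "-1 -0.015 0 0 0" --pt "-1 -0.03 0 0 0" --pt "-1 -0.03 0.0015 0.04 0" --pt "-1 -0.03 0.0015 0.075 0" --pt "-1 -0.03 0.0015 0.075 0" --pt "-1 -0.03 0.0015 0.075 0" --pt "-1 -0.018 0.0015 0.075 0" --pt "-1 -0.012 0.0015 0.075 0" --pt "-1 -0.012 0.0015 0.075 0"

```text
time_s: 6.9
tool_pos: [0.534, -0.0751, 0.102]
tool_rot: [-109.0, 89.9, 162.8]
force: [0.9, 0.6, 0.3]
grip_width: 0.0006
```

```bash
python3 - <<'E'
from h import *
m,p,d=cam('wrist'); save('w2',p)
o=monitor.get_obs();print(o['time_s'],o['tool_pos'],o['force'])
E
```

```text
6.95 [ 0.53446278 -0.07532625  0.10252918] [ 0.63629401  0.20065311 -0.04760812]
```

View pics/w2.png

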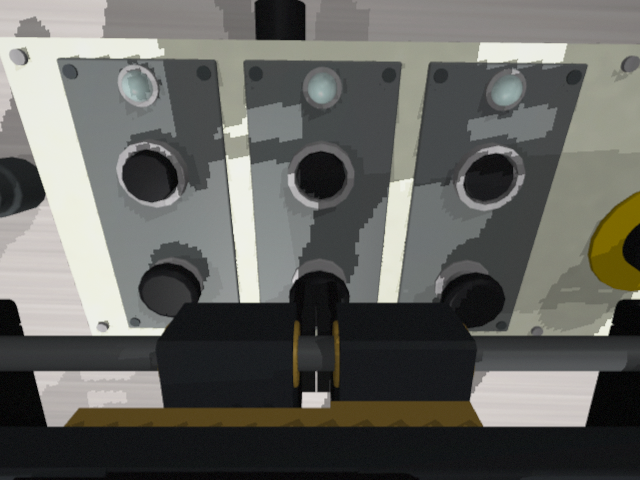

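step_arm --pt "-1 0.002 -0.001 0 0" --pt "-1 0.004 -0.001 0 0" --pt "-1 0.005 -0.001 0 0" --pt "-1 0.006 -0.001 0 0" --pt "-1 0.007 -0.001 0 0" --pt "-1 0.008 -0.001 0 0" --pt "-1 0.009 -0.001 0 0" --pt "-1 0.01 -0.001 0 0" --pt "-1 0.011 -0.001 0 0" --pt "-1 0.0115 -0.001 0 0" --pt "-1 0.0115 -0.001 0 0"

```text
time_s: 8.32
tool_pos: [0.5339, -0.0759, 0.0923]
tool_rot: [17.1, 90.0, -71.1]
force: [-2.5, -0.1, 6.0]
grip_width: 0.0006
```

Fully in (about 6 N on the spring). On to the coolant.

step_arm --pt "-1 -0.015 0 0 0" --pt "-1 -0.03 0 0 0" --pt "-1 -0.03 0.001 0.04 0" --pt "-1 -0.03 0.001 0.075 0" --pt "-1 -0.03 0.001 0.075 0" --pt "-1 -0.03 0.001 0.075 0" --pt "-1 -0.018 0.001 0.075 0" --pt "-1 -0.012 0.001 0.075 0" --pt "-1 -0.012 0.001 0.075 0"

```text
time_s: 9.45
tool_pos: [0.5364, -0.15, 0.1025]
tool_rot: [-114.5, 89.9, 157.3]
force: [0.3, -0.0, -0.2]
grip_width: 0.0006
```

```bash
python3 - <<'E'
from h import *
m,p,d=cam('wrist'); save('w3',p)
o=monitor.get_obs();print(o['time_s'],o['tool_pos'],o['force'])
E
```

```text
9.5 [ 0.53675484 -0.15030599  0.10303647] [-0.78654746 -0.03331497  0.41698219]
```

View pics/w3.png

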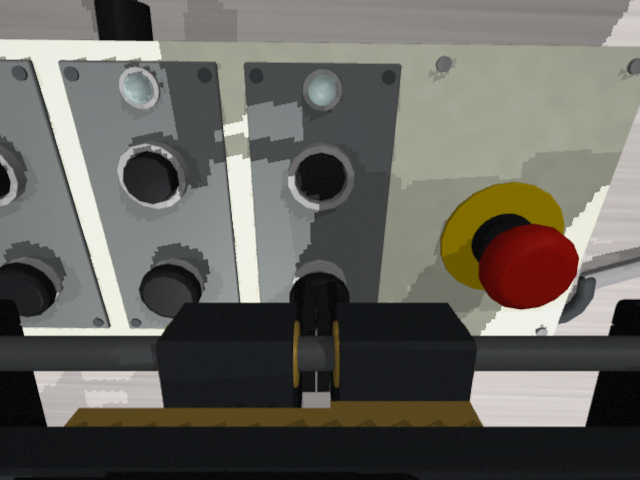

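The spindle's start button (150,177) has popped out. The fingers are over the coolant stop (318,290), with the emergency stop (528,265) well clear.

step_arm --pt "-1 0.002 -0.002 0 0" --pt "-1 0.004 -0.002 0 0" --pt "-1 0.005 -0.002 0 0" --pt "-1 0.006 -0.002 0 0" --pt "-1 0.007 -0.002 0 0" --pt "-1 0.008 -0.002 0 0" --pt "-1 0.009 -0.002 0 0" --pt "-1 0.01 -0.002 0 0" --pt "-1 0.011 -0.002 0 0" --pt "-1 0.012 -0.002 0 0" --pt "-1 0.012 -0.002 0 0"

```text
time_s: 10.88
tool_pos: [0.5352, -0.1509, 0.0923]
tool_rot: [28.2, 90.0, -60.0]
force: [-2.8, -0.4, 6.0]
grip_width: 0.0007
```

step_arm --pt "-1 -0.015 0 0 0" --pt "-1 -0.06 0 0 0" --pt "-1 -0.11 0 0 0" --pt "-1 -0.13 0 0 0" --pt "-1 -0.13 0 0 0" --pt "-1 -0.13 0 0 0" --pt "-1 -0.13 0 0 0"

```text
time_s: 11.75
tool_pos: [0.5342, -0.1507, 0.22]
tool_rot: [-112.6, 89.8, 159.2]
force: [-0.0, 0.3, 0.4]
grip_width: 0.0005
```

```bash
python3 - <<'E'
from h import *
m,p,d=cam('wrist'); save('w4',p)
for t in('feed_stop_top','spindle_stop_top','coolant_stop_top','estop_top'):
    for r in regions_of('wrist',t)[:2]:
        v,u=np.nonzero(r['pixels']&(d>0)) 
        if len(u): print(t,round(r['p'],2),np.round(r['pixel']),np.round(np.median(world(m,d,u,v),0),4))
m,p,d=cam('scene')
for t in('chuck','collet','spanner'):
    for r in regions_of('scene',t)[:2]:
        v,u=np.nonzero(r['pixels']&(d>0)) 
        if len(u): print(t,round(r['p'],2),np.round(r['pixel']),np.round(np.median(world(m,d,u,v),0),4))
o=monitor.get_obs();print(o['time_s'],o['tool_pos'],o['force'])
E
```

```text
feed_stop_top 0.72 [126. 223.] [ 0.5319 -0.0046  0.0711]
spindle_stop_top 0.6 [224. 226.] [ 0.5336 -0.0784  0.0711]
coolant_stop_top 0.82 [316. 224.] [ 0.5355 -0.1521  0.0712]
estop_top 0.87 [442. 202.] [ 0.5605 -0.2391  0.0961]
chuck 0.83 [353. 294.] [0.5776 0.1201 0.0329]
collet 0.46 [309. 192.] [ 0.4504 -0.1262  0.0239]
spanner 0.72 [192. 154.] [ 0.5505 -0.4156  0.0063]
12.2 [ 0.53503561 -0.1508418   0.22147769] [-0.64987873  0.30699785  0.14975816]
```

View pics/w4.png

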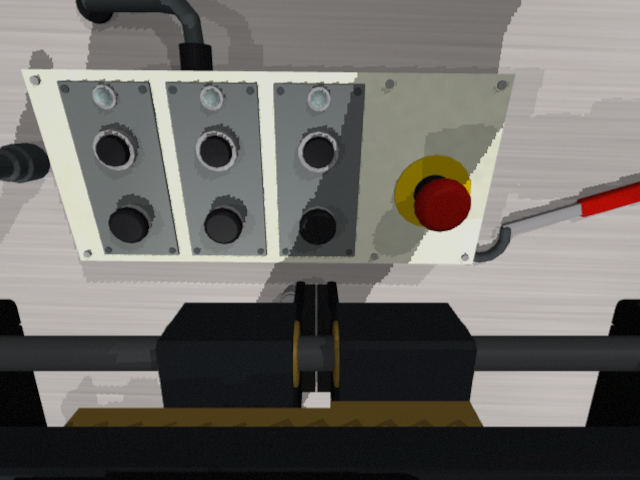

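All three stop buttons, at (128,225), (223,226) and (317,226), now stand 6 mm lower: 0.071 m against 0.077 m before. The emergency stop is out, the loose things haven't moved, and the robot is clear.

```bash
python3 -c "
from h import *
print(env.sign_off())"
```

```text
the job is handed in; nothing more can be done
None
```

I tapped the feed, spindle and coolant stop buttons in that order with the closed fingertips, and handed the job in at about 12 s of the 38 s allowed.

- **Each press:** I pressed each button until its over-travel spring pushed back, so it was fully in before I moved on. The wrist force read about 6–7 N straight up (under 8 N in all) at the end of each press. I read it only at the end of each move, so brief peaks in between were not seen.
- **Buttons:** After I lifted clear, the wrist camera put all three button tops at 0.071 m, against 0.077 m at the start. That matches the full 6 mm of travel.
- **Emergency stop:** Its top measured 0.096 m. The earlier readings (0.091–0.098 m, some of it only partly in view) differ too much to prove 2 mm. The fingers never came near it, and it looked out in the last picture.
- **Loose things:** The collet, chuck and spanner were within about 3 mm of their first measured positions, which is within camera error.
- **Robot:** The fingertips ended well above the console, with the force reading near zero.

No check failed or disagreed. The sign-off itself gives no verdict.

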